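Feel out the softest shock mount and flip down its reject tag

ROBOT

A 6-joint arm with a two-finger parallel gripper is mounted at the origin on the work surface. World frame = base frame: x ahead of the robot, y to its left, z up, the work surface at z = 0. Lengths are in mm, angles in rad, forces in N, time in s.
With the tool pointing down it reaches from about 275 to 1000 mm from the base axis. Payload 8.4 kg.
Tool frame: the origin (TCP) lies at the very end of the fingers, on their centre line; the grasp point (between the pads) lies 19 mm behind it; z points along the fingers, y is the line along which they close (so a half turn about z gives the same grasp; the last joint's range is limited). The gripper opens to 85 mm and grips with 20 to 120 N. Pads are 22 mm wide; open, the fingers measure 114 mm over their backs; the gripper's body (76 mm by 85 mm) begins 54 mm behind the grasp point. The pads swing forward as they close: fully open they stand 13 mm farther back than shut.
Start: joints at [1.329, 0.353, 1.633, -0, 1.155, -0.002], TCP at [148.441, 607.119, 231.281] pointing down, gripper open.
Joint ranges: [-2.63, 2.63], [-0.92, 2.1], [0.06, 2.66], [-1.3, 4.44], [0, 2.69], [-3.02, 3.02]. Speed limits (rad/s): [2.22, 2.22, 2.79, 3.14, 3.14, 3.14].

INTERFACE

Orientations are given as [roll, pitch, yaw] about the fixed x, y, z axes, in that order (R = Rz(yaw) Ry(pitch) Rx(roll)).
In Python, from rig import sensors, grab_frame, camera_params, order gives the robot as it stands. The module is installed in compiled form; this text tells all that it offers.
- The arm moves only by the tool move_arm, never from a script. Its argument "motion" is a list of rows, each a list of 7 numbers: the turn, a rotation vector about the tool's x, y, z in parts of the range, where 1.0 means pi rad, then the shift along the tool's x, y, z in a scale on which 1.0 is 0.8 m, then the finger opening in m, from 0 to 0.0854. A call has 1 to 8 rows; each row is the pose to reach, as a shift and turn from the pose commanded when the call began, along the tool's axes at that moment; what a row does not reach only later rows make up. A row lasts 1/8 s, in which the tool goes at most 62.5 mm and 10.7 degrees, less where a joint would pass 70% of its speed; a pose out of reach is approached as far as the arm can. A call with a gripper value outside its range is refused whole. The fingers move at their own pace and stop on an object; "grip_force" is the grip in N (left out, the last holds). Time passes only in rows, so rows that repeat a pose let the fingers close. It gives the time, the measured TCP pose, the force, the opening and the grip force at its end, in the units of the state.
- sensors.sense(): the state, without advancing time (a new reading comes with each control period).
- grab_frame(name): name is "scene" or "top" or "wrist"; returns (picture, depth): 384x512x3 uint8, red, green, blue; 384x512 float32, mm along the optical axis (not along the pixel's ray), 0 where there is no reading.
- camera_params(name): a dict with "camera_matrix" (3x3 intrinsics, pixels), "k1" (the pictures are not rectified: a ray, as slopes to the right and down, at radius r is drawn at 1 + k1 r^2 times it, then the intrinsics apply), "world_from_camera" (4x4, takes a point from camera to world coordinates). Camera axes: x right, y down, z forward; pixel columns grow to the right and rows downward; lengths in mm; the calibration is good to about 2 mm. A picture is of the moment at which its call begins: read the wrist's pose just before it. camera_params takes no time and is no camera call; for the wrist camera it gives the pose at the moment of the call.
- order.sign_off(): hands the job in; it is judged then, once.
The state is a dict: "clock": time; "qpos": joint angles; "qvel": joint speeds; "joint_efforts": joint torques, N m; "eef_pos": TCP position; "tcp_rot": TCP orientation; "contact_force": force on the tool from outside, world axes, zero at the start; "wrist_torque": the same for the moment, N m; "opening": opening from 0.0 (shut) to 1.0 (fully open); "grasp_force": force on a finger pad.
Only numpy, scipy, OpenCV 4.12 (cv2) and the standard library are available. Lean on these libraries where they do the work, as an engineer would, in place of code of your own. Each camera call takes 0.05 s, during which the arm holds its last target. There are 200 camera calls.

TASK

Three spring shock mounts stand in the nests of the inspection plate, and the one with the softest spring is to be rejected. With the closed fingertips press each pad in turn down to its stop, working along the row from the robot's left to its right, and let each spring back up; then push the flip tag in front of the softest mount down flat. Leave the other two tags standing, and do not pick up or shift the mounts, the two spares in the plastic carrier or anything else on the bench.

Things in the scene. Friction and masses are not known exactly. Their poses are not given: they have to be found in the camera images.
- plate: aluminium inspection plate, 166 x 350 x 14 mm, fixed to the bench; origin: centre of its underside, on the bench; x axis points away from the robot across the plate, y along the row of nests to the robot's left, z up; it stands within 0.35 rad of square to the robot
- nest_left (a point): centre of the leftmost (+y) nest of the plate, a round recess 57.5 mm wide and 4 mm deep, at the level of the plate's top (14 mm above the bench), 32 mm beyond the plate's centre line; nests are 105 mm apart; axes as the plate's. One spring mount stands in each nest
- tag_left (a joint): angle of the flip tag in front of the leftmost (+y) nest, rad above flat: 0 = flat, pointing to the robot; 0.75 to 1.05 = standing up, as found. Steel flap 41 mm wide, 49 mm long, 3 mm thick. Hinge line across the plate, 42 mm from the nest's centre on the robot's side, 18 mm above the bench. Stiff hinge: near the free edge it goes down with 1 to 2 N, and stays where it is left
- tag_left_edge (a point): middle of the free edge of the flip tag of the leftmost (+y) nest, 46 mm from its hinge (18 mm above the bench when flat, about 50 to 58 mm when up, leaning towards the robot); it turns with the tag
- nest_mid (a point): centre of the middle nest of the plate, a round recess 57.5 mm wide and 4 mm deep, at the level of the plate's top (14 mm above the bench), 32 mm beyond the plate's centre line; nests are 105 mm apart; axes as the plate's. One spring mount stands in each nest
- tag_mid (a joint): angle of the flip tag in front of the middle nest, rad above flat: 0 = flat, pointing to the robot; 0.75 to 1.05 = standing up, as found. Steel flap 41 mm wide, 49 mm long, 3 mm thick. Hinge line across the plate, 42 mm from the nest's centre on the robot's side, 18 mm above the bench. Stiff hinge: near the free edge it goes down with 1 to 2 N, and stays where it is left
- tag_mid_edge (a point): middle of the free edge of the flip tag of the middle nest, 46 mm from its hinge (18 mm above the bench when flat, about 50 to 58 mm when up, leaning towards the robot); it turns with the tag
- nest_right (a point): centre of the rightmost (-y) nest of the plate, a round recess 57.5 mm wide and 4 mm deep, at the level of the plate's top (14 mm above the bench), 32 mm beyond the plate's centre line; nests are 105 mm apart; axes as the plate's. One spring mount stands in each nest
- tag_right (a joint): angle of the flip tag in front of the rightmost (-y) nest, rad above flat: 0 = flat, pointing to the robot; 0.75 to 1.05 = standing up, as found. Steel flap 41 mm wide, 49 mm long, 3 mm thick. Hinge line across the plate, 42 mm from the nest's centre on the robot's side, 18 mm above the bench. Stiff hinge: near the free edge it goes down with 1 to 2 N, and stays where it is left
- tag_right_edge (a point): middle of the free edge of the flip tag of the rightmost (-y) nest, 46 mm from its hinge (18 mm above the bench when flat, about 50 to 58 mm when up, leaning towards the robot); it turns with the tag
- mount_a: One of five look-alike spring mounts; three stand in the plate's nests, two are spares in the carrier, and which is where differs from run to run. Loose, 190 g: steel foot 56 mm wide, coil spring, round pad 46 mm wide on top, its rubber face 44 mm above the foot's underside (54 mm above the bench in a nest). Origin: centre of the foot's underside, z up
- pad_a (a joint): how far the pad of mount_a is pressed down, m: 0 = up, 0.010 = at its stop. The force grows evenly with depth and the pad springs back. At full stroke the springs take between 4 and 20 N, each at least 1.45 times the next softer one; at the first touch they take a fifth of that
- mount_b: One of five look-alike spring mounts; three stand in the plate's nests, two are spares in the carrier, and which is where differs from run to run. Loose, 190 g: steel foot 56 mm wide, coil spring, round pad 46 mm wide on top, its rubber face 44 mm above the foot's underside (54 mm above the bench in a nest). Origin: centre of the foot's underside, z up
- pad_b (a joint): how far the pad of mount_b is pressed down, m: 0 = up, 0.010 = at its stop. The force grows evenly with depth and the pad springs back. At full stroke the springs take between 4 and 20 N, each at least 1.45 times the next softer one; at the first touch they take a fifth of that
- mount_c: One of five look-alike spring mounts; three stand in the plate's nests, two are spares in the carrier, and which is where differs from run to run. Loose, 190 g: steel foot 56 mm wide, coil spring, round pad 46 mm wide on top, its rubber face 44 mm above the foot's underside (54 mm above the bench in a nest). Origin: centre of the foot's underside, z up
- pad_c (a joint): how far the pad of mount_c is pressed down, m: 0 = up, 0.010 = at its stop. The force grows evenly with depth and the pad springs back. At full stroke the springs take between 4 and 20 N, each at least 1.45 times the next softer one; at the first touch they take a fifth of that
- mount_d: One of five look-alike spring mounts; three stand in the plate's nests, two are spares in the carrier, and which is where differs from run to run. Loose, 190 g: steel foot 56 mm wide, coil spring, round pad 46 mm wide on top, its rubber face 44 mm above the foot's underside (54 mm above the bench in a nest). Origin: centre of the foot's underside, z up
- pad_d (a joint): how far the pad of mount_d is pressed down, m: 0 = up, 0.010 = at its stop. The force grows evenly with depth and the pad springs back. At full stroke the springs take between 4 and 20 N, each at least 1.45 times the next softer one; at the first touch they take a fifth of that
- mount_e: One of five look-alike spring mounts; three stand in the plate's nests, two are spares in the carrier, and which is where differs from run to run. Loose, 190 g: steel foot 56 mm wide, coil spring, round pad 46 mm wide on top, its rubber face 44 mm above the foot's underside (54 mm above the bench in a nest). Origin: centre of the foot's underside, z up
- pad_e (a joint): how far the pad of mount_e is pressed down, m: 0 = up, 0.010 = at its stop. The force grows evenly with depth and the pad springs back. At full stroke the springs take between 4 and 20 N, each at least 1.45 times the next softer one; at the first touch they take a fifth of that
- carrier: grey plastic carrier block, 180 x 86 x 14 mm, fixed, with two nests like the plate's, 45 mm either side of its centre along its x, and no tags; holds the two spare mounts, which are not part of the job. Origin: centre of its underside
- enclosure: loose grey instrument box, 125 x 80 x 57 mm, 0.45 kg, a bystander; origin: centre of its underside
- driver: loose screwdriver lying on the bench, 190 mm long, a bystander; origin near its middle, handle towards its -x
- roll: loose roll of label tape lying flat, 64 mm wide, 25 mm high, a bystander; origin: centre of its underside

How it is judged (in metres and radians):
On the way, in this order (a step that is already met when the one before it is completed fails the run):
1. the pad of the mount in the leftmost (+y) nest is pressed at least 7 mm of its 10 mm stroke (((horizontal distance between mount_b and nest_left below 0.02 m and value of joint pad_b above 0.007 m) or (horizontal distance between mount_d and nest_left below 0.02 m and value of joint pad_d above 0.007 m) or (horizontal distance between mount_a and nest_left below 0.02 m and value of joint pad_a above 0.007 m) or (horizontal distance between mount_e and nest_left below 0.02 m and value of joint pad_e above 0.007 m) or (horizontal distance between mount_c and nest_left below 0.02 m and value of joint pad_c above 0.007 m))), for 0.05 s.
2. the pad of the mount in the middle nest is pressed at least 7 mm of its 10 mm stroke (((horizontal distance between mount_b and nest_mid below 0.02 m and value of joint pad_b above 0.007 m) or (horizontal distance between mount_d and nest_mid below 0.02 m and value of joint pad_d above 0.007 m) or (horizontal distance between mount_a and nest_mid below 0.02 m and value of joint pad_a above 0.007 m) or (horizontal distance between mount_e and nest_mid below 0.02 m and value of joint pad_e above 0.007 m) or (horizontal distance between mount_c and nest_mid below 0.02 m and value of joint pad_c above 0.007 m))), for 0.05 s.
3. the pad of the mount in the rightmost (-y) nest is pressed at least 7 mm of its 10 mm stroke (((horizontal distance between mount_b and nest_right below 0.02 m and value of joint pad_b above 0.007 m) or (horizontal distance between mount_d and nest_right below 0.02 m and value of joint pad_d above 0.007 m) or (horizontal distance between mount_a and nest_right below 0.02 m and value of joint pad_a above 0.007 m) or (horizontal distance between mount_e and nest_right below 0.02 m and value of joint pad_e above 0.007 m) or (horizontal distance between mount_c and nest_right below 0.02 m and value of joint pad_c above 0.007 m))), for 0.05 s.
4. the pads are up again and the flip tag of the softest of the three mounts is pushed down, the other two still up ((((horizontal distance between mount_b and nest_left below 0.02 m or (horizontal distance between mount_d and nest_left below 0.02 m and horizontal distance between mount_b and nest_mid above 0.14 m) or (horizontal distance between mount_a and nest_left below 0.02 m and horizontal distance between each of mount_b, mount_d and nest_mid above 0.14 m)) and value of joint tag_left below 0.15 rad and value of joint each of tag_mid, tag_right above 0.45 rad) or ((horizontal distance between mount_b and nest_mid below 0.02 m or (horizontal distance between mount_d and nest_mid below 0.02 m and horizontal distance between mount_b and nest_mid above 0.14 m) or (horizontal distance between mount_a and nest_mid below 0.02 m and horizontal distance between each of mount_b, mount_d and nest_mid above 0.14 m)) and value of joint tag_mid below 0.15 rad and value of joint each of tag_left, tag_right above 0.45 rad) or ((horizontal distance between mount_b and nest_right below 0.02 m or (horizontal distance between mount_d and nest_right below 0.02 m and horizontal distance between mount_b and nest_mid above 0.14 m) or (horizontal distance between mount_a and nest_right below 0.02 m and horizontal distance between each of mount_b, mount_d and nest_mid above 0.14 m)) and value of joint tag_right below 0.15 rad and value of joint each of tag_left, tag_mid above 0.45 rad)) and value of joint each of pad_a, pad_b, pad_c, pad_d, pad_e below 0.003 m), for 0.1 s.
At the end, for the whole second after the job is handed in: The tag of the softest of the three mounts is within 0.15 rad of flat, the other two over 0.45 rad up, all pads up (within 3 mm), every mount upright, at rest and within 8 mm of its start, and the box, screwdriver and roll within 25 mm of theirs (all of step 4 and distance of each of mount_a, mount_b, mount_c, mount_d, mount_e from where it was at the start of the episode below 0.008 m and angle between each of mount_a, mount_b, mount_c, mount_d, mount_e's own z axis and vertical below 0.1 rad and linear speed of each of mount_a, mount_b, mount_c, mount_d, mount_e below 0.02 m/s and distance of each of enclosure, driver, roll from where it was at the start of the episode below 0.025 m); the robot touches nothing.
It fails at once if the tag of a mount that is not the softest is pushed down (under 0.3 rad) ((value of joint tag_left below 0.3 rad and not (horizontal distance between mount_b and nest_left below 0.02 m or (horizontal distance between mount_d and nest_left below 0.02 m and horizontal distance between mount_b and nest_mid above 0.14 m) or (horizontal distance between mount_a and nest_left below 0.02 m and horizontal distance between each of mount_b, mount_d and nest_mid above 0.14 m))) or (value of joint tag_mid below 0.3 rad and not (horizontal distance between mount_b and nest_mid below 0.02 m or (horizontal distance between mount_d and nest_mid below 0.02 m and horizontal distance between mount_b and nest_mid above 0.14 m) or (horizontal distance between mount_a and nest_mid below 0.02 m and horizontal distance between each of mount_b, mount_d and nest_mid above 0.14 m))) or (value of joint tag_right below 0.3 rad and not (horizontal distance between mount_b and nest_right below 0.02 m or (horizontal distance between mount_d and nest_right below 0.02 m and horizontal distance between mount_b and nest_mid above 0.14 m) or (horizontal distance between mount_a and nest_right below 0.02 m and horizontal distance between each of mount_b, mount_d and nest_mid above 0.14 m)))).
It fails at once if a mount is lifted or shifted out of its nest (12 mm) or tipped (distance of any of mount_a, mount_b, mount_c, mount_d, mount_e from where it was at the start of the episode above 0.012 m or angle between any of mount_a, mount_b, mount_c, mount_d, mount_e's own z axis and vertical above 0.35 rad).
It fails at once if the box, screwdriver or roll is knocked (25 mm) or lifted (distance of any of enclosure, driver, roll from where it was at the start of the episode above 0.025 m).
It also fails if it takes over 42 s, if anything falls off the work surface, if the arm or the gripper's body presses on something with over 40 N, if the wrist force passes 120 N, or if a joint passes its speed limit or range.

## Working session

There is one attempt and no reset: what is moved stays moved. The work goes in short steps, Python scripts to look and compute and a tool call to move; the robot and the scene stay as the last step left them, time stands still between calls to the robot, and variables do not carry over. Pictures are saved under pics/ and viewed, at most 10 in all, crops included, and the job is handed in when it is done.

Besides the shell and the picture viewer there is one more tool, called after "Emit:" as a command line: name --pt "numbers of a row" for each row, then --argument value for the rest. move_arm: Moves the arm, as the interface text tells. Its arguments: {"type":"object","properties":{"motion":{"type":"array","items":{"type":"array","items":{"type":"number"}}},"grip_force":{"type":"number"}},"required":["motion"]}

```bash
mkdir -p pics
cat > h.py <<'E'
import numpy as np, cv2
from rig import sensors, grab_frame, camera_params, order
def cloud(name):
    p=camera_params(name); im,d=grab_frame(name)
    K=np.array(p["camera_matrix"]);T=np.array(p["world_from_camera"]);k=p["k1"]
    v,u=np.mgrid[0:384,0:512]
    pts=np.stack([u,v],-1).reshape(-1,1,2).astype(float)
    n=cv2.undistortPoints(pts,K,np.array([k,0,0,0,0.])).reshape(384,512,2)
    c=np.dstack([n*d[...,None],d]); w=c@T[:3,:3].T+T[:3,3]
    w[d==0]=np.nan
    return im,w
E
python3 - <<'E'
from h import *
print(sensors.sense())
for n in("top","scene"):
    im,w=cloud(n); np.save(n+".npy",w); cv2.imwrite(f"pics/{n}.png",im[...,::-1])
    print(n,np.array(camera_params(n)["world_from_camera"]).round(2).tolist())
E
```

```text
{'clock': 0.0, 'qpos': array([ 1.32861096e+00,  3.53653959e-01,  1.63412148e+00, -3.17137897e-05,
        1.15514557e+00, -2.41545889e-03]), 'qvel': array([ 9.02419579e-06, -9.45109644e-04,  5.91347684e-06,  9.34454850e-04,
       -1.80324034e-05, -2.23828002e-04]), 'joint_efforts': array([ 2.18593836e-03, -6.05247116e+01, -3.42080963e+01,  1.65404840e-04,
        9.16196674e-03, -5.90538093e-06]), 'eef_pos': array([148.3354806 , 606.67850544, 230.56343981]), 'tcp_rot': array([-3.14026423e+00,  2.57877629e-05,  2.90183559e+00]), 'contact_force': array([ 0.78222386, -0.35702887, -0.62665018]), 'wrist_torque': array([-0.03623548, -0.02327692, -0.00497943]), 'grasp_force': 0.0, 'opening': 1.004044120161217}
top [[-0.01, -0.98, 0.19, 187.94], [-1.0, 0.01, -0.02, 5.0], [0.01, -0.19, -0.98, 1426.31], [0.0, 0.0, 0.0, 1.0]]
scene [[-0.69, 0.51, -0.51, 1186.03], [0.72, 0.5, -0.48, 697.87], [0.01, -0.7, -0.71, 1059.75], [0.0, 0.0, 0.0, 1.0]]
```

View pics/top.png

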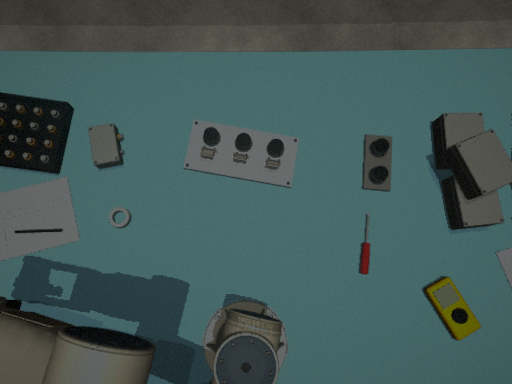

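View pics/scene.png

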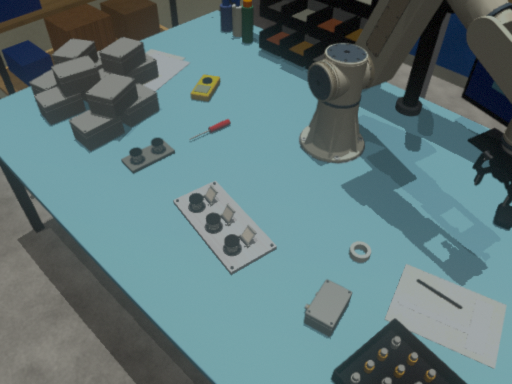

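The top view shows the plate with pads at about (211,135), (243,142) and (275,148). The tags are at about (208,153), (240,157) and (272,163), the carrier at (377,162), and the driver at (365,245). I'll measure the pads from the depth next.

Run:
```python
from h import *
for n,pads,rad in(("top",[(211,135),(243,142),(275,148)],14),("scene",[(232,241),(214,220),(197,201)],14)):
    w=np.load(n+".npy")
    for u,v in pads:
        s=w[v-rad:v+rad,u-rad:u+rad].reshape(-1,3)
        m=s[(s[:,2]>49)&(s[:,2]<60)]
        # keep points near cluster of pad
        c=w[v-2:v+3,u-2:u+3].reshape(-1,3); c=np.nanmedian(c,0)
        m=m[np.hypot(*(m[:,:2]-c[:2]).T)<35]
        print(n,len(m),c.round(1),m.mean(0).round(1),((m.max(0)+m.min(0))/2).round(1),np.ptp(m,axis=0).round(1))
w=np.load("top.npy")
s=w[115:192,178:304].reshape(-1,3); s=s[(s[:,2]>10)&(s[:,2]<18)]
r=cv2.minAreaRect(s[:,:2].astype(np.float32)); print(r)
im=cv2.imread("pics/top.png"); cv2.imwrite("pics/c1.png",cv2.resize(im[110:195,178:304],None,fx=6,fy=6,interpolation=cv2.INTER_CUBIC))
```

```text
top 142 [636.7  99.9  53. ] [640.  101.8  53.3] [640.5 101.5  54.2] [45.5 41.4 10.3]
top 143 [612.2  -0.9  53.4] [620.5  -1.4  53.6] [620.9  -1.   54.2] [44.3 44.3 10. ]
top 150 [ 591.7 -101.5   52.6] [ 600.4 -103.9   53.6] [ 600.5 -104.4   54.2] [43.2 43.9 10.2]
scene 167 [643.5 106.4  56. ] [641.8 103.6  55.5] [641.7 102.4  54.9] [45.2 44.4  9.6]
scene 143 [623.9   8.3  55.7] [621.6   1.   55.4] [ 6.206e+02 -4.000e-01  5.460e+01] [47.9 49.8 10.7]
scene 120 [607.2 -89.2  55.9] [ 602.5 -100.5   55.4] [ 600.1 -101.3   54.7] [46.8 40.8 10.2]
((601.1494750976562, 2.2909698486328125), (349.3046875, 192.2855224609375), 79.20964050292969)
```

View pics/c1.png

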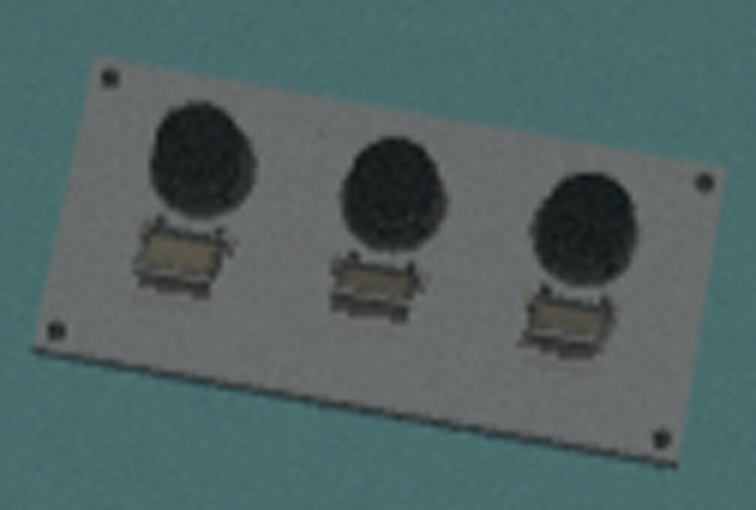

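The pads fit what's expected: (641,102.5), (621,-0.5) and (601,-103), each about 54 mm high and about 105 mm apart, so the plate yaw is about -0.19. The tool y axis is already within 0.05 rad of the row. I'll close the gripper and travel above the left pad.

The rows are not in the units I measure in: shifts go in shares of 0.8 m and turns go in shares of pi rad. I convert before sending: -0.345 m / 0.8 = -0.4313, -0.12 m / 0.8 = -0.15.

Emit:
move_arm --pt "0 0 0 -0.0375 -0.0238 0.0063 0" --pt "0 0 0 -0.0938 -0.0588 0.0188 0" --pt "0 0 0 -0.15 -0.0938 0.0313 0" --pt "0 0 0 -0.2063 -0.1288 0.0438 0" --pt "0 0 0 -0.2625 -0.1638 0.0563 0" --pt "0 0 0 -0.3188 -0.1988 0.0688 0" --pt "0 0 0 -0.375 -0.2338 0.0813 0" --pt "0 0 0 -0.4313 -0.2688 0.0938 0" --grip_force 40

```text
clock: 1.1
eef_pos: [433.4, 314.9, 155.9]
tcp_rot: [-3.142, -0.0, 2.902]
contact_force: [-0.3, 0.5, 0.4]
opening: -0.004
grasp_force: 0.0
```

To row units: -0.253 m / 0.8 = -0.3163, -0.243 m / 0.8 = -0.3038.

Emit:
move_arm --pt "0 0 0 -0.0563 -0.035 0.0125 0" --pt "0 0 0 -0.1125 -0.07 0.025 0" --pt "0 0 0 -0.1688 -0.105 0.0375 0" --pt "0 0 0 -0.225 -0.14 0.05 0" --pt "0 0 0 -0.2813 -0.175 0.0625 0" --pt "0 0 0 -0.3038 -0.19 0.0688 0" --pt "0 0 0 -0.3163 -0.1975 0.075 0" --pt "0 0 0 -0.3163 -0.1975 0.075 0"

```text
clock: 2.1
eef_pos: [640.1, 103.0, 95.7]
tcp_rot: [-3.141, -0.001, 2.902]
contact_force: [-0.7, 0.4, 0.1]
opening: 0.001
grasp_force: 0.0
```

To row units: 0.037 m / 0.8 = 0.0463, 0.001 m / 0.8 = 0.0013.

Emit:
move_arm --pt "0 0 0 0.0013 0 0.0188 0" --pt "0 0 0 0.0013 0 0.0375 0" --pt "0 0 0 0.0013 0 0.045 0" --pt "0 0 0 0.0013 0 0.0463 0" --pt "0 0 0 0.0013 0 0.0463 0"

```text
clock: 2.72
eef_pos: [639.9, 103.1, 59.4]
tcp_rot: [3.141, 0.0, 2.902]
contact_force: [0.5, -1.3, -0.4]
opening: -0.0
grasp_force: 0.0
```

To row units: 0.01 m / 0.8 = 0.0125, 0.008 m / 0.8 = 0.01.

Emit:
move_arm --pt "0 0 0 0 0 0.0038 0" --pt "0 0 0 0 0 0.0075 0" --pt "0 0 0 0 0 0.01 0" --pt "0 0 0 0 0 0.0125 0" --pt "0 0 0 0 0 0.0125 0" --pt "0 0 0 0 0 0.0125 0"

```text
clock: 3.48
eef_pos: [640.0, 103.0, 49.5]
tcp_rot: [3.141, 0.0, 2.902]
contact_force: [0.9, -0.4, 1.8]
opening: 0.002
grasp_force: 1.0
```

To row units: 0.002 m / 0.8 = 0.0025, 0.001 m / 0.8 = 0.0013.

Emit:
move_arm --pt "0 0 0 0 0 0.0013 0" --pt "0 0 0 0 0 0.0025 0" --pt "0 0 0 0 0 0.0025 0" --pt "0 0 0 0 0 0.0025 0"

```text
clock: 3.98
eef_pos: [640.0, 103.0, 47.4]
tcp_rot: [3.141, 0.0, 2.902]
contact_force: [0.8, -0.9, 2.7]
opening: 0.001
grasp_force: 1.3
```

To row units: 0.002 m / 0.8 = 0.0025, 0.001 m / 0.8 = 0.0013.

Emit:
move_arm --pt "0 0 0 0 0 0.0013 0" --pt "0 0 0 0 0 0.0025 0" --pt "0 0 0 0 0 0.0025 0" --pt "0 0 0 0 0 0.0025 0"

```text
clock: 4.47
eef_pos: [639.9, 103.0, 45.4]
tcp_rot: [3.141, 0.0, 2.902]
contact_force: [1.2, -0.4, 2.9]
opening: 0.001
grasp_force: 1.7
```

```bash
python3 -c "
from h import *
for i in range(5):
    grab_frame('top'); s=sensors.sense(); print(s['eef_pos'].round(2),s['contact_force'].round(2))"
```

```text
[639.94 102.99  45.37] [ 1.07 -0.38  2.85]
[639.97 103.04  45.39] [ 2.37 -0.24  2.09]
[639.93 103.    45.37] [ 2.55 -1.12  3.14]
[639.92 102.99  45.36] [ 2.73 -1.04  3.75]
[639.9  103.02  45.34] [ 2.7  -1.05  3.3 ]
```

To row units: 0.0012 m / 0.8 = 0.0015, 0.0006 m / 0.8 = 0.0008.

Emit:
move_arm --pt "0 0 0 0 0 0.0008 0" --pt "0 0 0 0 0 0.0015 0" --pt "0 0 0 0 0 0.0015 0" --pt "0 0 0 0 0 0.0015 0"

```text
clock: 5.22
eef_pos: [639.9, 103.0, 44.1]
tcp_rot: [3.141, 0.0, 2.902]
contact_force: [2.3, -0.5, 3.6]
opening: 0.002
grasp_force: 1.8
```

```bash
python3 -c "
from h import *
for i in range(5):
    grab_frame('top'); s=sensors.sense(); print(s['eef_pos'].round(2),s['contact_force'].round(2))"
```

```text
[639.9  103.    44.14] [ 3.28 -1.03  4.34]
[639.88 103.    44.15] [ 2.86 -0.58  3.01]
[639.88 103.02  44.13] [ 2.75 -0.73  3.9 ]
[639.89 103.03  44.12] [ 2.75 -1.01  3.99]
[639.85 103.03  44.12] [ 2.89 -1.28  4.28]
```

To row units: 0.0005 m / 0.8 = 0.0006.

Emit:
move_arm --pt "0 0 0 0 0 0.0006 0" --pt "0 0 0 0 0 0.0006 0" --pt "0 0 0 0 0 0.0006 0"

```text
clock: 5.85
eef_pos: [639.9, 103.0, 44.0]
tcp_rot: [3.141, 0.0, 2.902]
contact_force: [2.1, -0.2, 7.9]
opening: 0.004
grasp_force: 3.7
```

To row units: 0.0005 m / 0.8 = 0.0006.

Emit:
move_arm --pt "0 0 0 0 0 0.0006 0" --pt "0 0 0 0 0 0.0006 0" --pt "0 0 0 0 0 0.0006 0"

```text
clock: 6.22
eef_pos: [639.9, 103.0, 43.9]
tcp_rot: [3.141, 0.0, 2.902]
contact_force: [0.5, 0.1, 10.6]
opening: -0.003
grasp_force: 5.5
```

The stop is at z=44.0, and the left spring takes about 4 N just above it. Next is the middle mount.

To row units: -0.105 m / 0.8 = -0.1313, -0.03 m / 0.8 = -0.0375.

Emit:
move_arm --pt "0 0 0 0 0 -0.01 0" --pt "0 0 0 0 0 -0.025 0" --pt "0 0 0 0 0 -0.0375 0" --pt "0 0 0 -0.0025 -0.0438 -0.0375 0" --pt "0 0 0 -0.005 -0.0938 -0.0375 0" --pt "0 0 0 -0.0075 -0.125 -0.0313 0" --pt "0 0 0 -0.0075 -0.1313 -0.02 0" --pt "0 0 0 -0.0075 -0.1313 -0.02 0"

```text
clock: 7.22
eef_pos: [619.9, -0.2, 58.4]
tcp_rot: [-3.141, -0.002, 2.901]
contact_force: [0.8, 0.6, -0.9]
opening: -0.002
grasp_force: 0.0
```

To row units: 0.0125 m / 0.8 = 0.0156, 0.011 m / 0.8 = 0.0138.

Emit:
move_arm --pt "0 0 0 0 0 0.0038 0" --pt "0 0 0 0 0 0.0075 0" --pt "0 0 0 0 0 0.0113 0" --pt "0 0 0 0 0 0.0138 0" --pt "0 0 0 0 0 0.0156 0" --pt "0 0 0 0 0 0.0156 0" --pt "0 0 0 0 0 0.0156 0"

```text
clock: 8.1
eef_pos: [621.1, 0.4, 47.4]
tcp_rot: [3.141, 0.001, 2.902]
contact_force: [-3.5, 2.7, 8.8]
opening: -0.001
grasp_force: 4.8
```

```bash
python3 -c "
from h import *
for i in range(5):
    grab_frame('top'); s=sensors.sense(); print(s['eef_pos'].round(2),s['contact_force'].round(2))"
```

```text
[6.2104e+02 3.7000e-01 4.7440e+01] [-1.32  2.92 10.26]
[6.2102e+02 3.5000e-01 4.7430e+01] [-2.12  2.54  9.16]
[6.2103e+02 3.3000e-01 4.7440e+01] [-2.32  3.09  9.74]
[6.2105e+02 3.8000e-01 4.7450e+01] [-1.83  3.26  8.73]
[6.2103e+02 3.6000e-01 4.7440e+01] [-2.43  2.08  9.62]
```

To row units: 0.004 m / 0.8 = 0.005, 0.0035 m / 0.8 = 0.0044.

Emit:
move_arm --pt "0 0 0 0 0 0.0019 0" --pt "0 0 0 0 0 0.0038 0" --pt "0 0 0 0 0 0.0044 0" --pt "0 0 0 0 0 0.005 0" --pt "0 0 0 0 0 0.005 0" --pt "0 0 0 0 0 0.005 0"

```text
clock: 9.1
eef_pos: [621.1, 0.4, 44.0]
tcp_rot: [3.141, 0.001, 2.902]
contact_force: [-4.6, 3.0, 16.3]
opening: -0.001
grasp_force: 7.8
```

The middle pad is at its stop, and its spring takes about 13 N at full stroke, much stiffer than the left. Now the right mount.

To row units: -0.105 m / 0.8 = -0.1313, -0.1 m / 0.8 = -0.125.

Emit:
move_arm --pt "0 0 0 0 0 -0.01 0" --pt "0 0 0 0 0 -0.025 0" --pt "0 0 0 0 0 -0.0375 0" --pt "0 0 0 -0.0025 -0.0438 -0.0375 0" --pt "0 0 0 -0.005 -0.0938 -0.0375 0" --pt "0 0 0 -0.0063 -0.125 -0.0313 0" --pt "0 0 0 -0.0063 -0.1313 -0.02 0" --pt "0 0 0 -0.0063 -0.1313 -0.02 0"

```text
clock: 10.1
eef_pos: [599.9, -103.4, 57.8]
tcp_rot: [3.142, -0.002, 2.901]
contact_force: [-0.7, 0.9, 0.2]
opening: 0.001
grasp_force: 0.0
```

Emit:
move_arm --pt "0 0 0 0 0 0.0038 0" --pt "0 0 0 0 0 0.0075 0" --pt "0 0 0 0 0 0.0113 0" --pt "0 0 0 0 0 0.0138 0" --pt "0 0 0 0 0 0.0156 0" --pt "0 0 0 0 0 0.0156 0" --pt "0 0 0 0 0 0.0156 0"

```text
clock: 10.98
eef_pos: [601.0, -103.0, 46.6]
tcp_rot: [3.141, 0.001, 2.902]
contact_force: [-0.5, 3.7, 7.0]
opening: -0.001
grasp_force: 3.5
```

```bash
python3 -c "
from h import *
for i in range(8):
    grab_frame('top'); s=sensors.sense(); print(s['eef_pos'].round(2),s['contact_force'].round(2))"
```

```text
[ 600.97 -102.95   46.58] [-0.39  4.13  7.2 ]
[ 600.98 -102.98   46.59] [-1.17  4.21  6.86]
[ 600.98 -102.97   46.59] [-0.81  4.32  6.48]
[ 600.93 -102.98   46.56] [-0.67  4.55  7.21]
[ 600.97 -102.97   46.59] [0.   3.58 6.94]
[ 600.97 -102.95   46.6 ] [-0.74  5.19  7.81]
[ 600.93 -102.96   46.56] [-0.88  4.79  7.22]
[ 600.97 -102.96   46.6 ] [-0.09  3.85  6.84]
```

The right spring takes about 9 N, so the left mount (about 4 N) is clearly the softest. I'll press the right pad to its stop, lift, and travel high to the left tag.

To row units: 0.003 m / 0.8 = 0.0038, 0.0025 m / 0.8 = 0.0031.

Emit:
move_arm --pt "0 0 0 0 0 0.0019 0" --pt "0 0 0 0 0 0.0031 0" --pt "0 0 0 0 0 0.0038 0" --pt "0 0 0 0 0 0.0038 0" --pt "0 0 0 0 0 0.0038 0"

```text
clock: 12.0
eef_pos: [601.1, -103.0, 44.1]
tcp_rot: [3.141, 0.001, 2.902]
contact_force: [-2.5, 5.0, 11.3]
opening: 0.001
grasp_force: 5.8
```

To row units: 0.2055 m / 0.8 = 0.2569, 0.188 m / 0.8 = 0.235.

Emit:
move_arm --pt "0 0 0 0 0 -0.01 0" --pt "0 0 0 0 0 -0.0313 0" --pt "0 0 0 0 0 -0.0625 0" --pt "0 0 0 0.0225 0.0563 -0.0688 0" --pt "0 0 0 0.0475 0.1175 -0.0688 0" --pt "0 0 0 0.0725 0.1788 -0.0688 0" --pt "0 0 0 0.095 0.235 -0.0688 0" --pt "0 0 0 0.105 0.2569 -0.0688 0"

```text
clock: 13.0
eef_pos: [567.4, 118.0, 98.6]
tcp_rot: [3.142, 0.0, 2.904]
contact_force: [0.3, -0.3, -0.5]
opening: 0.004
grasp_force: 0.0
```

Emit:
move_arm --pt "0 0 0 0 0 0 0" --pt "0 0 0 0 0 0 0"

```text
clock: 13.25
eef_pos: [568.0, 114.9, 98.2]
tcp_rot: [-3.141, 0.0, 2.901]
contact_force: [0.4, 0.1, -0.2]
opening: 0.001
grasp_force: 0.0
```

Run:
```python
from h import *
im,w=cloud("wrist"); cv2.imwrite("pics/w1.png",im[...,::-1])
```

```text
(no output)
```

View pics/w1.png

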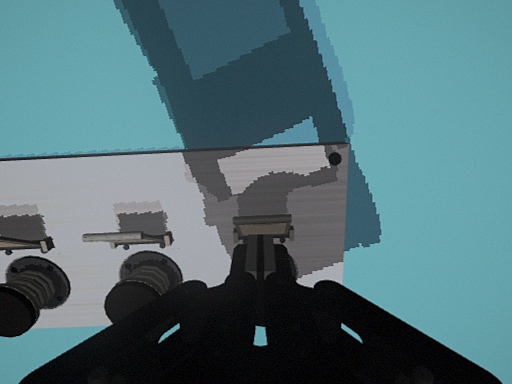

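The wrist view shows the closed tips at about (262,245), centred on the left tag at about (263,227). All three tags are up. I'll push down.

To row units: 0.06 m / 0.8 = 0.075, 0.058 m / 0.8 = 0.0725.

Emit:
move_arm --pt "0 0 0 0 0 0.015 0" --pt "0 0 0 0 0 0.0338 0" --pt "0 0 0 0 0 0.0438 0" --pt "0 0 0 0 0 0.0513 0" --pt "0 0 0 0 0 0.0588 0" --pt "0 0 0 0 0 0.0663 0" --pt "0 0 0 0 0 0.0725 0" --pt "0 0 0 0 0 0.075 0"

```text
clock: 14.3
eef_pos: [568.1, 116.0, 37.8]
tcp_rot: [3.141, 0.001, 2.902]
contact_force: [0.2, 0.3, 0.7]
opening: -0.0
grasp_force: 0.4
```

To row units: 0.017 m / 0.8 = 0.0213, 0.016 m / 0.8 = 0.02.

Emit:
move_arm --pt "0 0 0 0 0 0.0063 0" --pt "0 0 0 0 0 0.0125 0" --pt "0 0 0 0 0 0.0175 0" --pt "0 0 0 0 0 0.02 0" --pt "0 0 0 0 0 0.0213 0" --pt "0 0 0 0 0 0.0213 0"

```text
clock: 15.05
eef_pos: [567.9, 115.9, 21.0]
tcp_rot: [3.142, 0.0, 2.902]
contact_force: [0.6, -0.3, -0.2]
opening: 0.0
grasp_force: 0.0
```

Emit:
move_arm --pt "0 0 0 0 0 0.0013 0" --pt "0 0 0 0 0 0.0019 0" --pt "0 0 0 0 0 0.0025 0" --pt "0 0 0 0 0 0.0025 0"

```text
clock: 15.55
eef_pos: [567.9, 116.0, 19.4]
tcp_rot: [3.141, 0.0, 2.902]
contact_force: [-0.7, 0.3, 4.8]
opening: 0.002
grasp_force: 2.4
```

To row units: -0.15 m / 0.8 = -0.1875, -0.12 m / 0.8 = -0.15.

Emit:
move_arm --pt "0 0 0 0 0 -0.0063 0" --pt "0 0 0 0 0 -0.025 0" --pt "0 0 0 0 0 -0.0625 0" --pt "0 0 0 0 0 -0.1 0" --pt "0 0 0 0.0375 0 -0.15 0" --pt "0 0 0 0.075 0 -0.1875 0" --pt "0 0 0 0.075 0 -0.1875 0"

```text
clock: 16.42
eef_pos: [509.4, 130.8, 172.2]
tcp_rot: [3.14, 0.004, 2.903]
contact_force: [1.2, -1.2, -1.1]
opening: 0.001
grasp_force: 0.0
```

Run:
```python
from h import *
im,w=cloud("wrist"); cv2.imwrite("pics/w2.png",im[...,::-1])
im,w=cloud("scene"); cv2.imwrite("pics/s2.png",cv2.resize(im[170:280,165:285,::-1],None,fx=5,fy=5,interpolation=cv2.INTER_CUBIC))
```

```text
(no output)
```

View pics/w2.png

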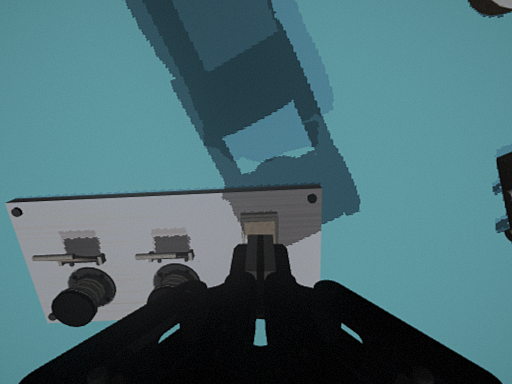

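View pics/s2.png

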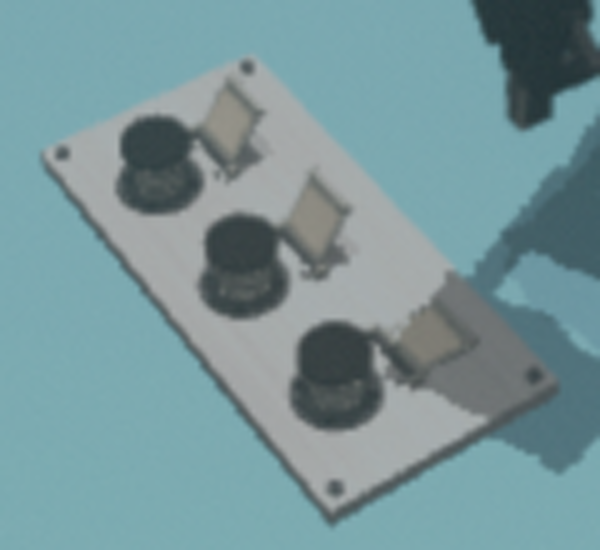

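The left tag (crop about (430,335)) lies flat, and the other two at (315,215) and (230,120) are standing. All pads are up and the arm is clear.

```bash
python3 -c "
from h import *
print(order.sign_off())"
```

```text
the job is handed in; nothing more can be done
None
```

I pressed all three pads to their stops from left to right; the left mount was softest (about 4 N, against 13 N middle and 9 N right), so I pushed its tag flat, left the other two standing and handed the job in; no verdict was shown.

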